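Square the vial tray on the shaker and clip its cover down

ROBOT

A 6-joint arm with a two-finger parallel gripper is mounted at the origin on the work surface. World frame = base frame: x ahead of the robot, y to its left, z up, the work surface at z = 0. Lengths are in m, angles in degrees, forces in N, time in s.
With the tool pointing down it reaches from about 0.4 to 0.825 m from the base axis. Payload 7 kg.
Tool frame: the origin (TCP) lies on the centre line of the jaws, within the pads' length; the fingertips stand 11 mm ahead of it and the grasp point (between the pads) lies 8 mm behind it; z points along the fingers, y is the direction in which the jaws open and shut (so a half turn about z gives the same grasp; the last joint's range is limited). The gripper opens to 88 mm and grips with 3 to 60 N. Pads are 19 mm wide; open, the fingers measure 130 mm over their backs; the gripper's body (78 mm by 193 mm) begins 47 mm behind the grasp point.
Start: joints at [-56.316, 20.546, 0.682, 0, -70.136, -16.507], TCP at [0.199, -0.645, 0.238] pointing down, gripper open.
Joint ranges: [-176.03, 176.03], [-82.01, 121.73], [-58.28, 71.71], [-173.87, 95.51], [-174.79, -0.11], [-173.66, 173.66]. Speed limits (degrees/s): [136.94, 136.94, 172.46, 180, 180, 180].

INTERFACE

Orientations are given as [roll, pitch, yaw] about the fixed x, y, z axes, in that order (R = Rz(yaw) Ry(pitch) Rx(roll)).
In Python, from plant import ctrl, cams, order gives the robot as it stands.
- The arm moves only by the tool jog_arm, never from a script. Its argument "motion" is a list of rows, each an object with "offset": the shift along the tool's x, y, z in mm, a list of three; "roll": the turn about the tool's z in rad; "hand": the finger opening in mm, from 0 to 87.6. A call has 1 to 20 rows; each row is the pose to reach, as a shift and turn from the pose commanded when the call began, along the tool's axes at that moment; what a row does not reach only later rows make up. A row lasts 1/12 s, in which the tool goes at most 41.7 mm and 7.16 degrees, less where a joint would pass 70% of its speed; a pose out of reach is approached as far as the arm can. A call with a gripper value outside its range is refused whole. The fingers move at their own pace and stop on an object; the grip force is fixed at half the most. Time passes only in rows, so rows that repeat a pose let the fingers close. It gives the time, the measured TCP pose, the force and the opening at its end, in the units of the state.
- ctrl.get_obs(): the state, without advancing time (a new reading comes with each control period).
- cams.snapshot(name): name is "side" or "top" or "wrist"; returns a dict with "img" (420x560x3 uint8, red, green, blue), "K" (3x3 intrinsics, pixels), "cam_to_world" (4x4, takes a point from camera to world coordinates); the wrist camera has in their place "T_tool_cam" (4x4, takes a point from camera to tool coordinates, whose origin is the TCP and whose axes are the flange's). Camera axes: x right, y down, z forward; pixel columns grow to the right and rows downward; lengths in m; the calibration is good to about 2 mm. A picture is of the moment at which its call begins: read the wrist's pose just before it. There is no depth.
- order.close_job(): hands the job in, once; it reports no verdict.
The state is a dict: "clock": time; "joint_pos": joint angles; "qvel": joint speeds; "tau": joint torques, N m; "tool_pos": TCP position; "orientation": TCP orientation; "force": force on the tool from outside, world axes, zero at the start; "moment": the same for the moment, N m; "opening": finger opening in m.
Only numpy, scipy, OpenCV 4.12 (cv2) and the standard library are available. Lean on these libraries where they do the work, as an engineer would, in place of code of your own. Each camera call takes 0.05 s, during which the arm holds its last target. There are 200 camera calls.

TASK

First push the vial tray square and flush into the fenced corner of the shaker's deck. Then take the loose cover from the bench and press it down level into the tray until both catches snap over it and it is fully home, with the tray still flush in the corner. Finish while still pressing the cover down with about 10 newtons: do not let up at the end, and leave the bottle, beaker and jar alone.

Things in the scene. Friction and masses are not known exactly. Their poses are not given: they have to be found in the camera images.
- shaker: Fixed bench shaker, white, with a flat aluminium deck 220 (x) x 280 (y) mm, its top 50 mm above the bench. Steel fences 12 mm thick, 16 mm high above the deck, run along its whole +x and +y edges and meet in a corner; the other edges are open. Origin: under the machine's centre at bench level, z up. On the robot's left or right, yaw within 0.2 rad.
- corner (a point): Inner corner of the two fences at the deck's top, at (98, 128, 50) mm in the shaker's frame, same axes. The fences' inner faces are the planes x = 0 and y = 0 here; the free deck lies towards -x, -y. A flush tray has its origin at (-47, -65, 0) mm here and its axes along these.
- tray: Loose open grey plastic tray of amber vials standing on the deck, 94 (x) x 130 (y) x 62 mm high, about 0.45 kg. Origin: centre of its underside, z up. Walls 8 mm, inside 78 x 114 mm, the inner top edges chamfered (6 mm high, 5 mm wide) as a lead-in. Starts 1 to 10 cm from the fences, turned up to 0.2 rad against the deck.
- tray_corner (a point): The tray's outer bottom corner at its (+47, +65, 0) mm, the one that goes into the fence corner; axes of the tray.
- tray_ledge (a point): Middle of the tray at the height of its two inner ledges (along the long walls), 36 mm above its underside, where the seated cover's origin comes to rest; axes of the tray.
- catch (a point): Inner edge of the flat underside of one of the tray's two black sprung catches (24 mm wide, mid short wall, 5 mm inwards), at (0, 52, 45.5) mm of the tray; the other is at y = -52. Sloped from 47 up to 56 mm. A cover pressed in rides on the slopes, resistance rising to some 7 to 13 N, then it drops suddenly as the plate snaps below the catches onto the ledges.
- cover: Loose white plastic cover flat on the bench, on the other side from the shaker: plate 75 (x) x 111 (y) x 8 mm with an upright bar handle in its middle, 18 mm wide (x), 64 mm long (y), 38 mm high above the plate. About 0.12 kg. Origin: centre of the plate's underside, z up; same either way round (yaw + pi). Fits the tray with 1.5 mm play on each side, long side to long side.
- cover_handle (a point): Middle of the top of the cover's bar handle, 46 mm above the plate's underside; axes of the cover.
- amber_bottle: Bystander: amber bottle, 60 mm across, 120 mm high, at the far left of the work. Origin: centre of its underside.
- beaker: Bystander: glass beaker, 68 mm across, 85 mm high, at the far right. Origin: centre of its underside.
- jar: Bystander: white jar, 60 mm across, 70 mm high, beyond the work in the middle. Origin: centre of its underside.
Things that resemble listed ones, but are neither listed nor needed, are in the scene too. Leave any red or turquoise look-alike of the cover alone.

How it is judged:
By the outcome, as a careful person would: the job done as asked, in the order asked, and still so for the second after the job is handed in, while the arm keeps its last pose, push and grip.
It also fails if it takes over 72 s, if anything falls off the work surface, if the arm or the gripper's body presses on something with over 40 N, if the wrist force passes 120 N, or if a joint passes its speed limit or range.

## Working session

There is one attempt and no reset: what is moved stays moved. The work goes in short steps, Python scripts to look and compute and a tool call to move; the robot and the scene stay as the last step left them, time stands still between calls to the robot, and variables do not carry over. Pictures are saved under pics/ and viewed, about 8 in all and at most 12, crops included, and the job is handed in when it is done.

Besides the shell and the picture viewer there is one more tool, called after "Call:" by a JSON object that holds its "op" and its "data", one argument or row to a line. jog_arm: Moves the arm, as the interface text tells. Its arguments: {"type":"object","properties":{"motion":{"type":"array"}},"required":["motion"]}

```bash
ls; mkdir -p pics; python3 - <<'E'
from plant import ctrl,cams,order
import cv2,numpy as np
print(ctrl.get_obs())
ims=[]
for n in ("top","side"):
    s=cams.snapshot(n); print(n,s["K"].tolist(),np.round(s["cam_to_world"],4).tolist())
    cv2.imwrite(f"pics/{n}0.png",s["img"][:,:,::-1])
E
```

```text
pics
{'clock': 0.0, 'joint_pos': array([-5.63161523e+01,  2.05919922e+01,  6.33406185e-01, -2.00880578e-02,
       -7.01354855e+01, -1.65097706e+01]), 'qvel': array([ 0.02112483, -0.10955498, -0.03731621,  0.01931837,  0.06317611,
        0.0370183 ]), 'tau': array([-5.91532680e-04, -5.82718420e+01,  2.93066293e+01,  6.99752122e+00,
        6.91661640e-03, -1.28777151e-04]), 'tool_pos': array([ 0.19917902, -0.64444926,  0.23661369]), 'orientation': array([ 1.79904440e+02, -8.63033889e-03, -1.62832757e+02]), 'force': array([ 0.74523054,  0.49833235, -0.49861947]), 'moment': array([-0.04002283, -0.03003947,  0.02089418]), 'opening': 0.08809605635050974}
top [[454.2617265283229, 0.0, 275.17455557508424], [0.0, 454.2617265283229, 215.48719413961268], [0.0, 0.0, 1.0]] [[0.0265, -0.9951, 0.0952, 0.4776], [-0.9996, -0.0267, -0.0018, -0.0134], [0.0043, -0.0951, -0.9955, 1.2531], [0.0, 0.0, 0.0, 1.0]]
side [[532.4876862943913, 0.0, 280.28938855913236], [0.0, 532.4876862943913, 218.17733547852075], [0.0, 0.0, 1.0]] [[-0.9086, -0.3124, 0.2773, 0.1024], [-0.4177, 0.6785, -0.6043, 1.0135], [0.0006, -0.6649, -0.747, 1.3438], [0.0, 0.0, 0.0, 1.0]]
```

View pics/top0.png

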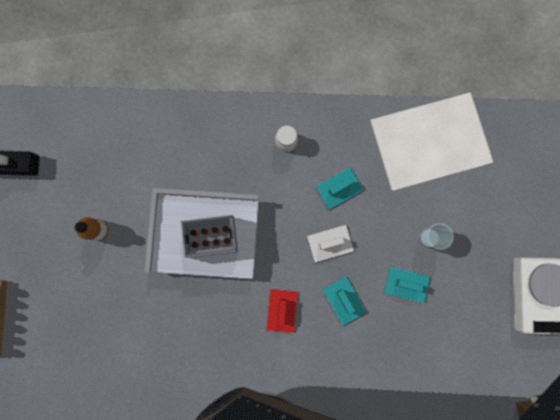

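View pics/side0.png

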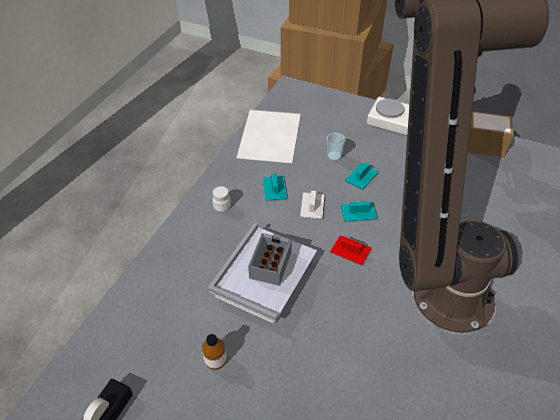

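The top view shows the shaker at left, with fences along its top and left edges and the corner near px (155,195). The tray is near (209,237), the white cover near (331,243), the red look-alike near (283,311), and the turquoise ones at (340,188), (344,301) and (408,284). The side view agrees. Next I'll enlarge the top view.

```bash
python3 - <<'E'
import cv2
im=cv2.imread("pics/top0.png")
c=im[180:285,142:362]
c=cv2.resize(c,(792,378),interpolation=cv2.INTER_CUBIC)
s=cv2.imread("pics/side0.png")[180:330,200:330]
cv2.imwrite("pics/c1.png",c)
E
```

```text
(no output)
```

View pics/c1.png

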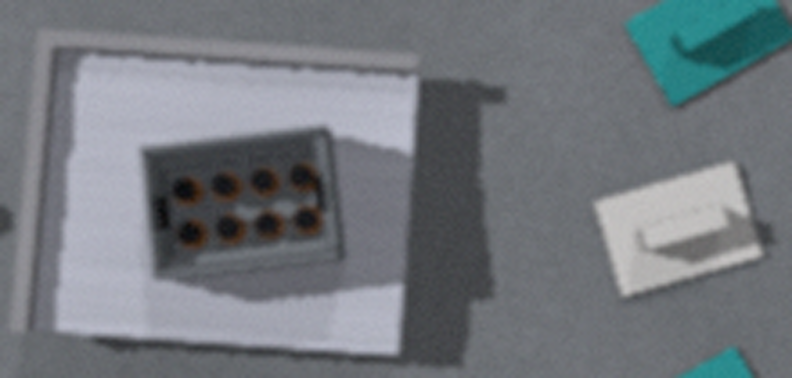

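```bash
cat > h.py <<'E'
import numpy as np
from scipy.optimize import least_squares
from scipy.spatial.transform import Rotation as R
def proj(K,T,p):
    c=(np.asarray(p)-T[:3,3])@T[:3,:3]; q=c@np.asarray(K).T; return q[:,:2]/q[:,2:]
def place(x,pts):
    pts=np.array(pts,float); c,s=np.cos(x[2]),np.sin(x[2])
    return np.c_[x[0]+c*pts[:,0]-s*pts[:,1],x[1]+s*pts[:,0]+c*pts[:,1],pts[:,2]]
def fit(K,T,pts,px,x0):
    """pts in object xy, world z (m)."""
    r=least_squares(lambda x:(proj(K,T,place(x,pts))-px).ravel(),x0,loss='soft_l1')
    e=proj(K,T,place(r.x,pts))-px
    return r.x,e
def ray(K,T,px,z):
    px=np.atleast_2d(px); d=np.c_[px,np.ones(len(px))]@np.linalg.inv(K).T@T[:3,:3].T
    return T[:3,3]+d*((z-T[2,3])/d[:,2])[:,None]
def wristT(o,s):
    T=np.eye(4);T[:3,:3]=R.from_euler('xyz',o['orientation'],degrees=True).as_matrix();T[:3,3]=o['tool_pos']
    return T@s['T_tool_cam']
E
python3 - <<'E'
from h import *
from plant import cams
s=cams.snapshot("top");K,T=s["K"],s["cam_to_world"]
f=lambda l:np.array(l)/3.6+[142,180]-.36
m=1e-3
def go(n,pts,px,x0):
    x,e=fit(K,T,np.array(pts)*m,f(px),x0); print(n,np.round(x,4),"err",np.round(e,1).tolist())
go("shaker",[(110,140,66),(98,128,66),(110,-140,66),(-110,140,66),(-110,-140,50)],[(38,30),(55,47),(418,55),(10,332),(400,355)],[.45,.2,0])
go("tray",[(47,65,112),(47,-65,112),(-47,65,112)],[(142,148),(330,127),(155,278)],[.45,.2,0])
go("cover",[(37.5,55.5,8),(37.5,-55.5,8),(-37.5,-55.5,8),(-37.5,55.5,8)],[(594,201),(738,161),(763,256),(623,299)],[.45,-.1,0])
E
```

```text
shaker [ 0.5402  0.1749 -0.0378] err [[0.0, -0.0], [-0.6, 0.0], [0.4, -0.2], [0.2, -0.1], [-0.1, 0.2]]
tray [0.5304 0.1496 0.13  ] err [[0.4, -0.6], [-0.4, -0.0], [-0.0, 0.6]]
cover [ 0.5244 -0.1687  0.3039] err [[0.4, 0.2], [-0.8, 0.2], [0.1, 0.1], [0.1, -0.6]]
```

```bash
cat >> h.py <<'E'
SH=[.5402,.1749,-.0378]
def sh(px,py,S=None):  # shaker mm -> world m
    return place(S or SH,[(px*1e-3,py*1e-3,0)])[0,:2]
def plan(o,xyz,yaw):
    """tool offset (mm) and roll (rad) from present pose to world xyz (m), tool-down yaw (deg)"""
    M=R.from_euler('xyz',o['orientation'],degrees=True).as_matrix()
    d=(yaw-o['orientation'][2]+180)%360-180
    print("offset",np.round(M.T@(np.array(xyz)-o['tool_pos'])*1e3,1),"roll",round(-np.radians(d),3))
E
python3 -c "
from h import *
from plant import ctrl
o=ctrl.get_obs();plan(o,[*sh(-9,-128),.237],-92.2)"
```

```text
offset [-5.169e+02  5.644e+02  5.000e-01] roll -1.233
```

Call:
{"op": "jog_arm", "data": {
  "motion": [
    {"offset":[-517,564,0],"roll":-1.233,"hand":60},
    {"offset":[-517,564,0],"roll":-1.233,"hand":60},
    {"offset":[-517,564,0],"roll":-1.233,"hand":60},
    {"offset":[-517,564,0],"roll":-1.233,"hand":60},
    {"offset":[-517,564,0],"roll":-1.233,"hand":60},
    {"offset":[-517,564,0],"roll":-1.233,"hand":60},
    {"offset":[-517,564,0],"roll":-1.233,"hand":60},
    {"offset":[-517,564,0],"roll":-1.233,"hand":60},
    {"offset":[-517,564,0],"roll":-1.233,"hand":60},
    {"offset":[-517,564,0],"roll":-1.233,"hand":60},
    {"offset":[-517,564,0],"roll":-1.233,"hand":60},
    {"offset":[-517,564,0],"roll":-1.233,"hand":60},
    {"offset":[-517,564,0],"roll":-1.233,"hand":60},
    {"offset":[-517,564,0],"roll":-1.233,"hand":60},
    {"offset":[-517,564,0],"roll":-1.233,"hand":60},
    {"offset":[-517,564,0],"roll":-1.233,"hand":60},
    {"offset":[-517,564,0],"roll":-1.233,"hand":60},
    {"offset":[-517,564,0],"roll":-1.233,"hand":60},
    {"offset":[-517,564,0],"roll":-1.233,"hand":60},
    {"offset":[-517,564,0],"roll":-1.233,"hand":60}
  ]
}}

```text
clock: 1.82
tool_pos: [0.528, 0.0498, 0.2368]
orientation: [180.0, -0.0, -92.0]
force: [0.4, -0.1, 0.9]
opening: 0.0602
```

```bash
python3 - <<'E'
from h import *
from plant import ctrl,cams
import cv2
o=ctrl.get_obs();s=cams.snapshot("wrist");print(o['clock'],o['tool_pos'],o['orientation'],o['joint_pos'],o['opening'])
np.savez("w1.npz",K=s["K"],T=wristT(o,s));print(s['T_tool_cam'].round(3).tolist(),s["K"].round(1).tolist())
cv2.imwrite("pics/w1.png",s["img"][:,:,::-1]); plan(o,[*sh(-9,-128),.071],-92.2)
E
```

```text
1.8167 [0.52795602 0.04979919 0.23684956] [ 1.79966100e+02 -1.62266754e-02 -9.19894252e+01] [ 2.65905480e+01  6.94241558e+00 -1.75358956e+01 -2.16126287e-03
 -6.55592204e+01 -2.85790831e+01] 0.06023597647620752
[[0.001, -0.955, -0.298, 0.08], [1.0, 0.001, 0.001, 0.001], [-0.0, -0.298, 0.955, -0.147], [0.0, 0.0, 0.0, 1.0]] [[290.9, 0.0, 281.9], [0.0, 290.9, 210.0], [0.0, 0.0, 1.0]]
offset [  2.5   1.4 165.9] roll 0.004
```

View pics/w1.png

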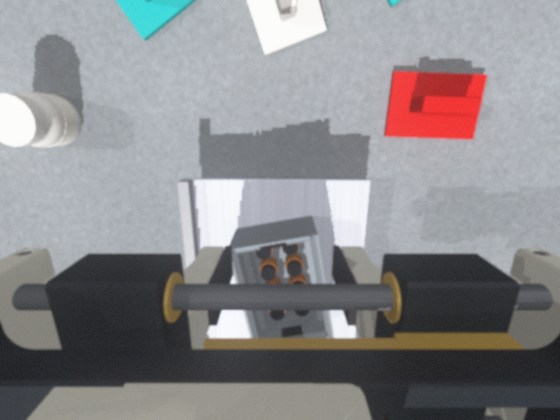

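The wrist view shows the deck's -y edge at row 180 (u 180–369, with the fence end at 180–193). The tray's near rim runs from (233,237) to (315,218). I'll check these against the estimates.

```bash
python3 - <<'E'
from h import *
d=np.load("w1.npz");K,T=d["K"],d["T"]
print(proj(K,T,place(SH,[(-.11,-.14,.05),(.11,-.14,.066),(.098,-.14,.066)])).round(),"meas (369,180),(180,180),(193,180)")
print(proj(K,T,place([.5304,.1496,.13],[(.047,-.065,.112),(-.047,-.065,.112)])).round(),"meas (233,237),(315,218)")
E
```

```text
[[369. 179.]
 [175. 181.]
 [186. 181.]] meas (369,180),(180,180),(193,180)
[[226. 247.]
 [317. 233.]] meas (233,237),(315,218)
```

Call:
{"op": "jog_arm", "data": {
  "motion": [
    {"offset":[2,1,41],"roll":0,"hand":60},
    {"offset":[2,1,82],"roll":0.004,"hand":60},
    {"offset":[2,1,123],"roll":0.004,"hand":60},
    {"offset":[2,1,155],"roll":0.004,"hand":60},
    {"offset":[2,1,166],"roll":0.004,"hand":60},
    {"offset":[-6,1,166],"roll":0.004,"hand":60},
    {"offset":[-13,1,166],"roll":0.004,"hand":60},
    {"offset":[-20,1,166],"roll":0.004,"hand":60},
    {"offset":[-27,1,166],"roll":0.004,"hand":60},
    {"offset":[-34,1,166],"roll":0.004,"hand":60},
    {"offset":[-41,1,166],"roll":0.004,"hand":60},
    {"offset":[-48,1,166],"roll":0.004,"hand":60},
    {"offset":[-55,1,166],"roll":0.004,"hand":60},
    {"offset":[-62,1,166],"roll":0.004,"hand":60},
    {"offset":[-69,1,166],"roll":0.004,"hand":60},
    {"offset":[-76,1,166],"roll":0.004,"hand":60},
    {"offset":[-83,1,166],"roll":0.004,"hand":60},
    {"offset":[-90,1,166],"roll":0.004,"hand":60},
    {"offset":[-97,1,166],"roll":0.004,"hand":60},
    {"offset":[-103,1,166],"roll":0.004,"hand":60}
  ]
}}

```text
clock: 3.53
tool_pos: [0.5301, 0.1502, 0.0725]
orientation: [-179.9, 0.0, -92.4]
force: [-0.3, -7.3, 4.4]
opening: 0.0601
```

```bash
python3 - <<'E'
from h import *
from plant import ctrl,cams
import cv2
o=ctrl.get_obs();print(o['tool_pos'],o['orientation'],o['force'])
s=cams.snapshot("top");c=s["img"][180:285,142:272,::-1]
cv2.imwrite("pics/t2.png",cv2.resize(c,None,fx=4,fy=4,interpolation=cv2.INTER_CUBIC));plan(o,[*sh(-9,-11.5),.071],-92.2)
E
```

```text
[0.53005414 0.15022834 0.07245854] [-1.79937448e+02  5.08323069e-03 -9.23925011e+01] [-0.26518975 -7.32936316  4.40759713]
offset [-13.5  -0.2   1.5] roll -0.003
```

View pics/t2.png

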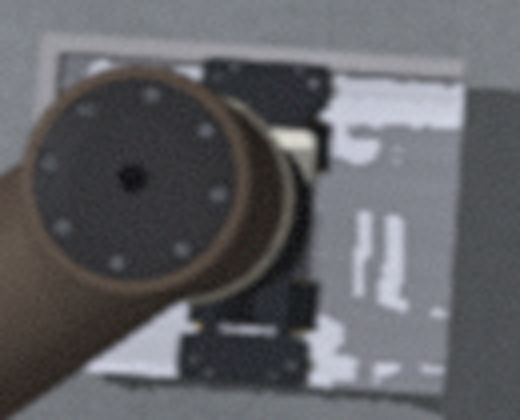

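The arm hides the tray from above, so this view doesn't help. The push force is 7 N, which fits a sliding tray. I'll carry on to the fence and watch the force.

Call:
{"op": "jog_arm", "data": {
  "motion": [
    {"offset":[-4,0,0],"roll":0,"hand":60},
    {"offset":[-8,0,0],"roll":0,"hand":60},
    {"offset":[-11,0,0],"roll":0,"hand":60},
    {"offset":[-13,0,0],"roll":0,"hand":60},
    {"offset":[-13,0,0],"roll":0,"hand":60}
  ]
}}

```text
clock: 4.0
tool_pos: [0.5304, 0.1623, 0.0722]
orientation: [-180.0, -0.0, -92.4]
force: [0.6, -8.0, 5.1]
opening: 0.06
```

Call:
{"op": "jog_arm", "data": {
  "motion": [
    {"offset":[-1.5,0,0],"roll":0,"hand":60},
    {"offset":[-3,0,0],"roll":0,"hand":60},
    {"offset":[-3,0,0],"roll":0,"hand":60}
  ]
}}

```text
clock: 4.25
tool_pos: [0.5303, 0.1624, 0.0723]
orientation: [180.0, -0.2, -92.5]
force: [4.1, -21.8, 8.2]
opening: 0.0597
```

Call:
{"op": "jog_arm", "data": {
  "motion": [
    {"offset":[-1.5,0,0],"roll":0,"hand":60},
    {"offset":[-3,0,0],"roll":0,"hand":60},
    {"offset":[-3,0,0],"roll":0,"hand":60}
  ]
}}

```text
clock: 4.5
tool_pos: [0.5301, 0.1625, 0.0724]
orientation: [179.9, -0.5, -92.5]
force: [8.6, -35.6, 10.1]
opening: 0.0602
```

Call:
{"op": "jog_arm", "data": {
  "motion": [
    {"offset":[15,0,0],"roll":0,"hand":60},
    {"offset":[40,0,0],"roll":0,"hand":60},
    {"offset":[40,0,-40],"roll":0,"hand":60},
    {"offset":[40,0,-80],"roll":0,"hand":60},
    {"offset":[40,40,-110],"roll":-0.12,"hand":60},
    {"offset":[10,81,-110],"roll":-0.24,"hand":60},
    {"offset":[-67,81,-110],"roll":-1.574,"hand":60},
    {"offset":[-67,81,-110],"roll":-1.574,"hand":60},
    {"offset":[-67,81,-110],"roll":-1.574,"hand":60},
    {"offset":[-67,81,-110],"roll":-1.574,"hand":60},
    {"offset":[-67,81,-110],"roll":-1.574,"hand":60},
    {"offset":[-67,81,-110],"roll":-1.574,"hand":60},
    {"offset":[-67,81,-110],"roll":-1.574,"hand":60},
    {"offset":[-67,81,-110],"roll":-1.574,"hand":60},
    {"offset":[-67,81,-110],"roll":-1.574,"hand":60},
    {"offset":[-67,81,-110],"roll":-1.574,"hand":60},
    {"offset":[-67,81,-110],"roll":-1.574,"hand":60},
    {"offset":[-67,81,-110],"roll":-1.574,"hand":60},
    {"offset":[-67,81,-110],"roll":-1.574,"hand":60}
  ]
}}

```text
clock: 6.08
tool_pos: [0.4523, 0.2396, 0.1818]
orientation: [-179.9, -0.0, -2.4]
force: [-0.1, 0.5, 0.3]
opening: 0.0598
```

```bash
python3 - <<'E'
from h import *
from plant import ctrl,cams
import cv2
o=ctrl.get_obs();print(o['tool_pos'],o['orientation'],o['joint_pos'])
plan(o,[*sh(-90,63),.071],-2.2)
s=cams.snapshot("wrist");np.savez("w2.npz",K=s["K"],T=wristT(o,s))
cv2.imwrite("pics/w2.png",s["img"][:,:,::-1])
s=cams.snapshot("side");c=s["img"][200:340,200:340,::-1]
cv2.imwrite("pics/s2.png",cv2.resize(c,None,fx=4,fy=4,interpolation=cv2.INTER_CUBIC))
E
```

```text
[0.45231533 0.23958767 0.18181781] [-1.79931265e+02 -2.77823796e-02 -2.37276804e+00] [ 4.99011746e+01  7.75932677e+00 -2.42837254e+01 -2.37120147e-02
 -5.78855846e+01  3.77386671e+01]
offset [  0.2  -1.5 110.8] roll -0.003
```

View pics/s2.png

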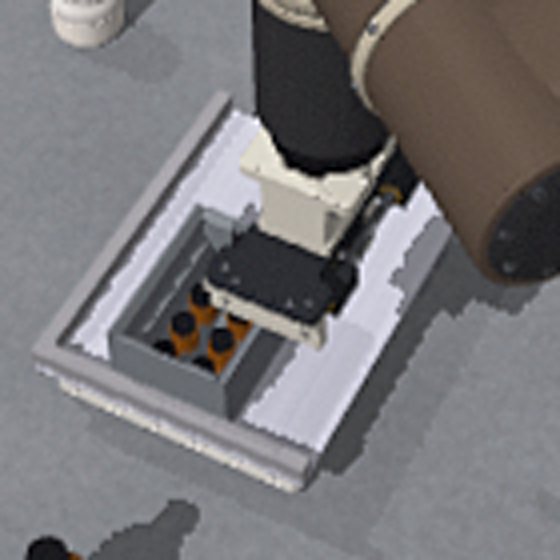

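The side view shows the tray against the +y fence, with the +x gap still open. Next is the push in x.

Call:
{"op": "jog_arm", "data": {
  "motion": [
    {"offset":[0,-1,41],"roll":0,"hand":60},
    {"offset":[0,-1,82],"roll":0,"hand":60},
    {"offset":[0,-1,105],"roll":0,"hand":60},
    {"offset":[0,-1,111],"roll":0,"hand":60},
    {"offset":[6,-1,111],"roll":-0.003,"hand":60},
    {"offset":[12,-1,111],"roll":-0.003,"hand":60},
    {"offset":[18,-1,111],"roll":-0.003,"hand":60},
    {"offset":[24,-1,111],"roll":-0.003,"hand":60},
    {"offset":[30,-1,111],"roll":-0.003,"hand":60},
    {"offset":[36,-1,111],"roll":-0.003,"hand":60},
    {"offset":[42,-1,111],"roll":-0.003,"hand":60},
    {"offset":[48,-1,111],"roll":-0.003,"hand":60},
    {"offset":[54,-1,111],"roll":-0.003,"hand":60},
    {"offset":[60,-1,111],"roll":-0.003,"hand":60},
    {"offset":[65,-1,111],"roll":-0.003,"hand":60},
    {"offset":[70,-1,111],"roll":-0.003,"hand":60},
    {"offset":[75,-1,111],"roll":-0.003,"hand":60},
    {"offset":[79,-1,111],"roll":-0.003,"hand":60},
    {"offset":[81,-1,111],"roll":-0.003,"hand":60},
    {"offset":[81,-1,111],"roll":-0.003,"hand":60}
  ]
}}

```text
clock: 7.85
tool_pos: [0.5335, 0.2365, 0.0708]
orientation: [180.0, 0.0, -2.1]
force: [-1.2, -0.3, 1.9]
opening: 0.0595
```

Call:
{"op": "jog_arm", "data": {
  "motion": [
    {"offset":[1.5,0,0],"roll":0,"hand":60},
    {"offset":[3,0,0],"roll":0,"hand":60},
    {"offset":[3,0,0],"roll":0,"hand":60}
  ]
}}

```text
clock: 8.1
tool_pos: [0.535, 0.2364, 0.0707]
orientation: [180.0, 0.1, -2.1]
force: [-9.5, 0.8, 7.9]
opening: 0.0602
```

Call:
{"op": "jog_arm", "data": {
  "motion": [
    {"offset":[1.5,0,0],"roll":0,"hand":60},
    {"offset":[3,0,0],"roll":0,"hand":60},
    {"offset":[3,0,0],"roll":0,"hand":60}
  ]
}}

```text
clock: 8.35
tool_pos: [0.535, 0.2363, 0.0707]
orientation: [179.9, 0.4, -2.1]
force: [-25.9, 6.3, 18.2]
opening: 0.0597
```

Call:
{"op": "jog_arm", "data": {
  "motion": [
    {"offset":[1.5,0,0],"roll":0,"hand":60},
    {"offset":[2.5,0,0],"roll":0,"hand":60},
    {"offset":[2.5,0,0],"roll":0,"hand":60}
  ]
}}

```text
clock: 8.6
tool_pos: [0.5349, 0.2363, 0.0707]
orientation: [179.9, 0.6, -2.1]
force: [-40.1, 10.9, 26.8]
opening: 0.0599
```

Call:
{"op": "jog_arm", "data": {
  "motion": [
    {"offset":[-10,0,0],"roll":0,"hand":60},
    {"offset":[-35,0,0],"roll":0,"hand":30},
    {"offset":[-35,0,-40],"roll":0,"hand":30},
    {"offset":[-35,0,-80],"roll":0,"hand":30},
    {"offset":[-35,20,-110],"roll":0.12,"hand":30},
    {"offset":[50,106,-110],"roll":1.574,"hand":30},
    {"offset":[50,106,-110],"roll":1.574,"hand":30},
    {"offset":[50,106,-110],"roll":1.574,"hand":30},
    {"offset":[50,106,-110],"roll":1.574,"hand":30},
    {"offset":[50,106,-110],"roll":1.574,"hand":30},
    {"offset":[50,106,-110],"roll":1.574,"hand":30},
    {"offset":[50,106,-110],"roll":1.574,"hand":30},
    {"offset":[50,106,-110],"roll":1.574,"hand":30},
    {"offset":[50,106,-110],"roll":1.574,"hand":30},
    {"offset":[50,106,-110],"roll":1.574,"hand":30},
    {"offset":[50,106,-110],"roll":1.574,"hand":30},
    {"offset":[50,106,-110],"roll":1.574,"hand":30},
    {"offset":[50,106,-110],"roll":1.574,"hand":30},
    {"offset":[50,106,-110],"roll":1.574,"hand":30},
    {"offset":[50,106,-110],"roll":1.574,"hand":30}
  ]
}}

```text
clock: 10.27
tool_pos: [0.5882, 0.1287, 0.1806]
orientation: [-180.0, 0.0, -92.1]
force: [0.5, -0.8, 0.3]
opening: 0.0301
```

```bash
python3 - <<'E'
from h import *
from plant import ctrl,cams
o=ctrl.get_obs();print(o['tool_pos'],o['orientation'],o['opening'])
plan(o,[*sh(51,-45),.071],-92.3);plan(o,[*sh(51,-13),.071],-92.3)
E
```

```text
[0.58815554 0.12871519 0.18064753] [-1.79979542e+02  7.31179812e-03 -9.20754118e+01] 0.030144612407611487
offset [  0.7  -1.3 109.6] roll 0.004
offset [-31.3  -1.3 109.7] roll 0.004
```

Call:
{"op": "jog_arm", "data": {
  "motion": [
    {"offset":[0,-1,41],"roll":0.004,"hand":30},
    {"offset":[0,-1,82],"roll":0.004,"hand":30},
    {"offset":[0,-1,105],"roll":0.004,"hand":30},
    {"offset":[0,-1,110],"roll":0.004,"hand":30},
    {"offset":[-8,-1,110],"roll":0.004,"hand":30},
    {"offset":[-16,-1,110],"roll":0.004,"hand":30},
    {"offset":[-24,-1,110],"roll":0.004,"hand":30},
    {"offset":[-29,-1,110],"roll":0.004,"hand":30},
    {"offset":[-32,-1,110],"roll":0.004,"hand":30},
    {"offset":[-35,-1,110],"roll":0.004,"hand":30},
    {"offset":[-35,-1,110],"roll":0.004,"hand":30}
  ]
}}

```text
clock: 11.18
tool_pos: [0.5912, 0.1598, 0.0729]
orientation: [-180.0, -0.3, -92.4]
force: [6.4, -23.9, 6.4]
opening: 0.0298
```

Call:
{"op": "jog_arm", "data": {
  "motion": [
    {"offset":[-1.5,0,0],"roll":0,"hand":30},
    {"offset":[-3,0,0],"roll":0,"hand":30},
    {"offset":[-3,0,0],"roll":0,"hand":30}
  ]
}}

```text
clock: 11.43
tool_pos: [0.591, 0.1599, 0.0731]
orientation: [180.0, -0.5, -92.5]
force: [7.5, -36.8, 9.7]
opening: 0.0301
```

Call:
{"op": "jog_arm", "data": {
  "motion": [
    {"offset":[15,0,0],"roll":0,"hand":30},
    {"offset":[45,0,-5],"roll":0,"hand":60},
    {"offset":[70,0,-40],"roll":0,"hand":60},
    {"offset":[100,20,-75],"roll":-0.1,"hand":60},
    {"offset":[130,40,-110],"roll":-0.2,"hand":60},
    {"offset":[245,87,-128],"roll":-0.346,"hand":60},
    {"offset":[245,87,-128],"roll":-0.346,"hand":60},
    {"offset":[245,87,-128],"roll":-0.346,"hand":60},
    {"offset":[245,87,-128],"roll":-0.346,"hand":60},
    {"offset":[245,87,-128],"roll":-0.346,"hand":60},
    {"offset":[245,87,-128],"roll":-0.346,"hand":60},
    {"offset":[245,87,-128],"roll":-0.346,"hand":60},
    {"offset":[245,87,-128],"roll":-0.346,"hand":60}
  ]
}}

```text
clock: 12.52
tool_pos: [0.4935, -0.0734, 0.1987]
orientation: [-180.0, 0.0, -72.6]
force: [1.6, -0.3, 0.0]
opening: 0.0601
```

```bash
python3 - <<'E'
from h import *
from plant import ctrl,cams
import cv2
o=ctrl.get_obs();print(o['tool_pos'],o['orientation'])
s=cams.snapshot("wrist");K=s["K"];T=wristT(o,s);np.savez("w3.npz",K=K,T=T)
im=s["img"][:,:,::-1].copy()
C=[.5244,-.1687,.3039]
p=proj(K,T,place(C,np.array([(37.5,55.5,8),(37.5,-55.5,8),(-37.5,-55.5,8),(-37.5,55.5,8),(9,32,46),(9,-32,46),(-9,-32,46),(-9,32,46)])*1e-3));print(p.round())
t=cams.snapshot("top")["img"][180:285,142:252,::-1]
W=np.vstack([cv2.resize(im[:300],(800,429)),np.zeros((171,800,3),np.uint8)]) if 0 else np.hstack([im,np.zeros((420,240,3),np.uint8)])
W[:229,560:]=cv2.resize(t,(240,229),interpolation=cv2.INTER_CUBIC)
cv2.imwrite("pics/w3.png",W)
E
```

```text
[ 0.49350781 -0.07343525  0.19869291] [-1.79973838e+02  3.90369615e-03 -7.25803434e+01]
[[248. 152.]
 [244.  42.]
 [317.  43.]
 [313. 152.]
 [271. 132.]
 [270.  61.]
 [290.  61.]
 [289. 132.]]
```

View pics/w3.png

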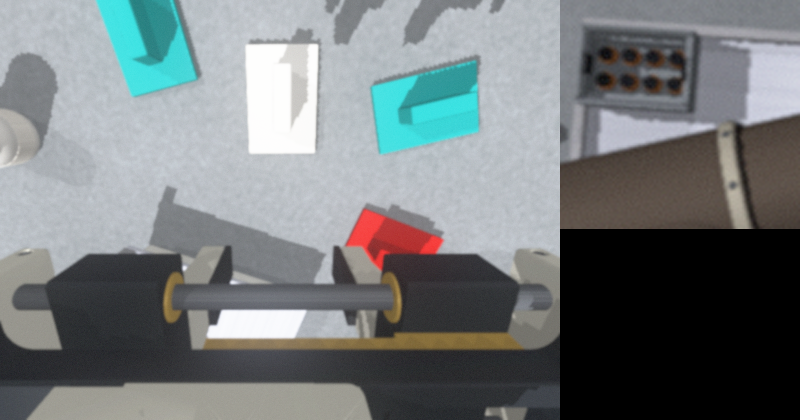

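The wrist view shows the white cover with corners near (249,153), (247,44), (319,43) and (316,153), about 2 px from the prediction. The top inset shows the tray tight in the fence corner. I'll refit the cover and plan the grasp.

```bash
python3 - <<'E'
from h import *
from plant import ctrl
d=np.load("w3.npz");K,T=d["K"],d["T"]
x,e=fit(K,T,np.array([(37.5,55.5,8),(37.5,-55.5,8),(-37.5,-55.5,8),(-37.5,55.5,8)])*1e-3,np.array([(249,153),(247,44),(319,43),(316,153)]),[.5244,-.1687,.3039])
print(x,np.degrees(x[2]),e.round(1).tolist())
o=ctrl.get_obs();y=np.degrees(x[2])-90
plan(o,[x[0],x[1],.1],y);plan(o,[x[0],x[1],.022],y)
E
```

```text
[ 0.52138913 -0.1684146   0.30574454] 17.517871848834336 [[1.1, -0.3], [-0.5, -0.2], [0.2, 0.8], [-0.5, -0.3]]
offset [99.   1.7 98.3] roll -0.001
offset [ 99.    1.6 176.3] roll -0.001
```

Call:
{"op": "jog_arm", "data": {
  "motion": [
    {"offset":[40,1,25],"roll":0,"hand":60},
    {"offset":[75,1,50],"roll":0,"hand":60},
    {"offset":[99,1,80],"roll":0,"hand":60},
    {"offset":[99,1,115],"roll":0,"hand":60},
    {"offset":[99,1,145],"roll":0,"hand":60},
    {"offset":[99,1,165],"roll":0,"hand":60},
    {"offset":[99,1,175],"roll":0,"hand":60},
    {"offset":[99,1,176],"roll":0,"hand":60},
    {"offset":[99,1,176],"roll":0,"hand":10},
    {"offset":[99,1,176],"roll":0,"hand":10},
    {"offset":[99,1,176],"roll":0,"hand":10},
    {"offset":[99,1,176],"roll":0,"hand":10},
    {"offset":[99,1,176],"roll":0,"hand":10},
    {"offset":[99,1,176],"roll":0,"hand":10},
    {"offset":[99,1,176],"roll":0,"hand":10},
    {"offset":[99,1,176],"roll":0,"hand":10}
  ]
}}

```text
clock: 13.95
tool_pos: [0.5221, -0.1691, 0.023]
orientation: [-179.9, -0.0, -72.6]
force: [0.4, 0.8, 4.4]
opening: 0.018
```

Call:
{"op": "jog_arm", "data": {
  "motion": [
    {"offset":[0,0,-10],"roll":0,"hand":10},
    {"offset":[0,0,-30],"roll":0,"hand":10},
    {"offset":[0,0,-60],"roll":0,"hand":10},
    {"offset":[0,0,-95],"roll":0,"hand":10},
    {"offset":[0,0,-130],"roll":0,"hand":10},
    {"offset":[0,0,-165],"roll":-0.1,"hand":10},
    {"offset":[0,0,-195],"roll":-0.22,"hand":10}
  ]
}}

```text
clock: 14.53
tool_pos: [0.5211, -0.1692, 0.2207]
orientation: [-179.9, -0.0, -59.8]
force: [0.7, 0.5, -1.6]
opening: 0.0182
```

```bash
python3 - <<'E'
from h import *
from plant import ctrl
o=ctrl.get_obs();plan(o,[*sh(51,-50),.22],87.6);print(o['joint_pos'])
E
```

```text
offset [-218.3 -205.9    0.7] roll -2.573
[ 2.50343055e+00  9.27068803e+00 -1.69542206e+01  6.34423980e-03
 -6.37082951e+01  2.76864126e+01]
```

Call:
{"op": "jog_arm", "data": {
  "motion": [
    {"offset":[-20,-18,0],"roll":-0.12,"hand":10},
    {"offset":[-40,-36,0],"roll":-0.24,"hand":10},
    {"offset":[-60,-54,0],"roll":-0.36,"hand":10},
    {"offset":[-80,-72,0],"roll":-0.48,"hand":10},
    {"offset":[-100,-90,0],"roll":-0.6,"hand":10},
    {"offset":[-120,-108,0],"roll":-0.72,"hand":10},
    {"offset":[-140,-126,0],"roll":-0.84,"hand":10},
    {"offset":[-160,-144,0],"roll":-0.96,"hand":10},
    {"offset":[-180,-162,0],"roll":-1.08,"hand":10},
    {"offset":[-200,-180,0],"roll":-1.2,"hand":10},
    {"offset":[-210,-195,0],"roll":-1.32,"hand":10},
    {"offset":[-218,-206,0],"roll":-1.44,"hand":10},
    {"offset":[-218,-206,0],"roll":-1.56,"hand":10},
    {"offset":[-218,-206,0],"roll":-1.68,"hand":10},
    {"offset":[-218,-206,0],"roll":-1.8,"hand":10},
    {"offset":[-218,-206,0],"roll":-1.92,"hand":10},
    {"offset":[-218,-206,0],"roll":-2.04,"hand":10},
    {"offset":[-218,-206,0],"roll":-2.16,"hand":10},
    {"offset":[-218,-206,0],"roll":-2.28,"hand":10},
    {"offset":[-218,-206,0],"roll":-2.4,"hand":10}
  ]
}}

```text
clock: 16.2
tool_pos: [0.5905, 0.1223, 0.2178]
orientation: [-180.0, 0.0, 77.8]
force: [-0.0, -0.4, -2.3]
opening: 0.0178
```

Call:
{"op": "jog_arm", "data": {
  "motion": [
    {"offset":[0,0,0],"roll":-0.12,"hand":10},
    {"offset":[0,0,0],"roll":-0.173,"hand":10},
    {"offset":[0,0,0],"roll":-0.173,"hand":10},
    {"offset":[0,0,0],"roll":-0.173,"hand":10}
  ]
}}

```text
clock: 16.53
tool_pos: [0.5908, 0.1224, 0.2178]
orientation: [-180.0, 0.0, 87.3]
force: [-0.1, 0.5, -1.6]
opening: 0.0175
```

```bash
python3 - <<'E'
from h import *
from plant import ctrl,cams
import cv2
o=ctrl.get_obs();print(o['tool_pos'],o['orientation'],o['joint_pos'])
s=cams.snapshot("wrist");K=s["K"];T=wristT(o,s);np.savez("w4.npz",K=K,T=T)
im=s["img"][:,:,::-1]; cv2.imwrite("pics/w4full.png",im)
cv2.imwrite("pics/w4.png",cv2.resize(im[20:320,130:430],(600,600),interpolation=cv2.INTER_CUBIC))
x=[*sh(51,63),SH[2]]
P=proj(K,T,np.vstack([place(x,np.array([(47,65,112),(47,-65,112),(-47,-65,112),(-47,65,112)])*1e-3),place(SH,np.array([(98,128,66),(98,-140,66),(-110,128,66),(-110,-140,50)])*1e-3)]))
print(P.round(1).tolist(),((P-[130,20])*2).round().tolist())
E
```

```text
[0.59076774 0.1224328  0.2177707 ] [-1.79974401e+02  6.37280863e-03  8.72558545e+01] [ 3.02393175e+01  1.46439780e+01 -1.03684363e+01 -9.47738592e-03
 -6.50125285e+01  1.47020541e+02]
[[343.6, -20.8], [335.5, 158.5], [226.6, 159.4], [215.0, -19.4], [333.0, 3.3], [323.1, 273.9], [97.6, 5.8], [149.2, 268.5]] [[427.0, -82.0], [411.0, 277.0], [193.0, 279.0], [170.0, -79.0], [406.0, -33.0], [386.0, 508.0], [-65.0, -28.0], [38.0, 497.0]]
```

View pics/w4.png

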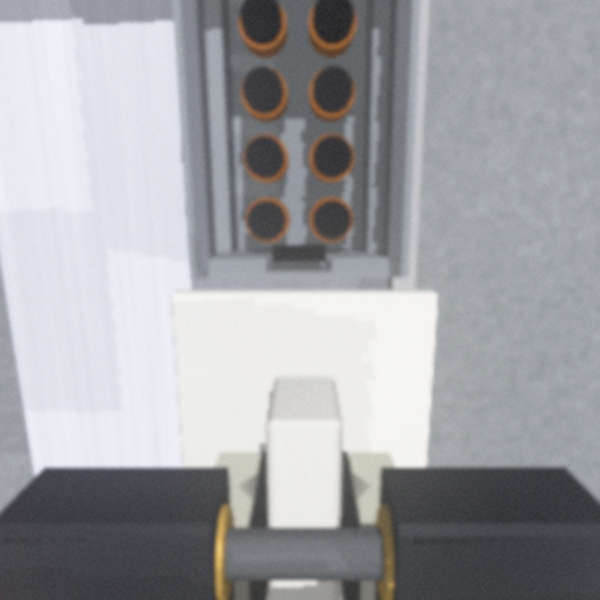

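The crop shows the held cover centred at u≈305, with its front edge at row 292. The tray centreline (catch and vials) is at u≈299, and its near rim is partly hidden by the cover. I'll back off 70 mm and rise to see the whole tray and the corner.

Call:
{"op": "jog_arm", "data": {
  "motion": [
    {"offset":[-20,0,-10],"roll":0,"hand":10},
    {"offset":[-45,0,-20],"roll":0,"hand":10},
    {"offset":[-65,0,-30],"roll":0,"hand":10},
    {"offset":[-70,0,-30],"roll":0,"hand":10},
    {"offset":[-70,0,-30],"roll":0,"hand":10},
    {"offset":[-70,0,-30],"roll":0,"hand":10}
  ]
}}

```text
clock: 17.08
tool_pos: [0.5877, 0.0527, 0.2473]
orientation: [-180.0, -0.0, 87.3]
force: [0.5, 0.2, -1.8]
opening: 0.0179
```

```bash
python3 - <<'E'
from h import *
from plant import ctrl,cams
import cv2
o=ctrl.get_obs();print(o['tool_pos'],o['orientation'])
s=cams.snapshot("wrist");K=s["K"];T=wristT(o,s);np.savez("w5.npz",K=K,T=T)
im=s["img"][:,:,::-1]
c=cv2.resize(im[15:295,190:370],None,fx=3,fy=3,interpolation=cv2.INTER_CUBIC)[:600]
cv2.imwrite("pics/w5.png",c);cv2.imwrite("pics/w5full.png",im)
x=[*sh(51,63),SH[2]]
P=proj(K,T,np.vstack([place(x,np.array([(47,65,112),(47,-65,112),(-47,-65,112),(-47,65,112)])*1e-3),place(SH,np.array([(98,128,66),(98,-140,66)])*1e-3)]))
print(((P-[190,15])*3).round().tolist())
E
```

```text
[0.58771448 0.052717   0.24727616] [-1.79980553e+02 -1.66848562e-02  8.72804185e+01]
[[454.0, -382.0], [431.0, 181.0], [114.0, 184.0], [82.0, -378.0], [424.0, -266.0], [396.0, 581.0]]
```

View pics/w5.png

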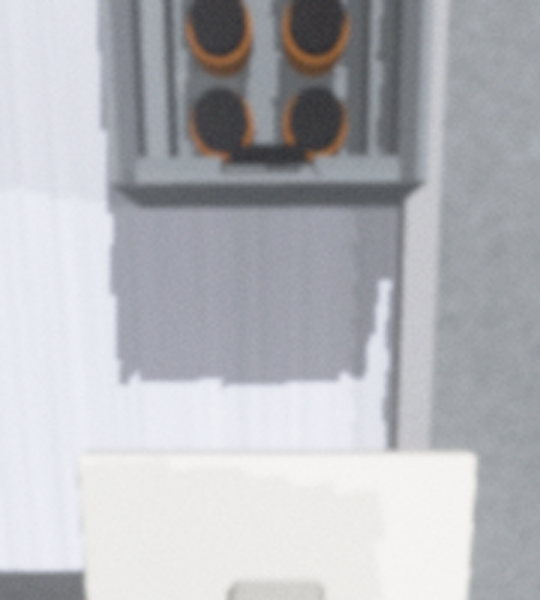

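This view shows the tray's near rim corners at about (112,187) and (427,187), and the catch centre at u=268. The held cover's front edge runs from (80,453) to (477,455). Solving both in the same camera cancels its calibration bias.

```bash
python3 - <<'E'
from h import *
from plant import ctrl
o=ctrl.get_obs()
d=np.load("w5.npz");K,T=d["K"],d["T"]
f=lambda l:np.array(l,float)/3+[190,15]-.33
r=ray(K,T,f([(112,187),(427,187),(268,160)]),.112); print("rim",r.round(4).tolist(),"w",np.linalg.norm(r[1]-r[0]))
y=-.040; mid=(r[0]+r[1])/2; cen=mid[:2]+.065*np.array([-np.sin(y),np.cos(y)]); print("tray centre cam",cen,"SH",sh(51,63),"touch",sh(49,61.5))
zc=o['tool_pos'][2]-.023+.008
q=ray(K,T,f([(80,453),(477,455)]),zc); print("cover front",q.round(4).tolist(),"w",np.linalg.norm(q[1]-q[0]))
a=np.radians(o['orientation'][2]);tx=np.array([np.cos(a),np.sin(a)]);ty=np.array([np.sin(a),-np.cos(a)])
m=((q[0]+q[1])/2)[:2]-o['tool_pos'][:2]; print("cover centre in tool mm: x",(m@tx-.0555)*1e3,"y",(m@ty)*1e3, "edge angle",np.degrees(np.arctan2(*(q[1]-q[0])[[1,0]])),"tool",o['orientation'][2]-90)
E
```

```text
rim [[0.5431, 0.1722, 0.112], [0.6365, 0.1678, 0.112], [0.5897, 0.1773, 0.112]] w 0.09350568502117149
tray centre cam [0.59242183 0.2349486 ] SH [0.5935444  0.23592766] touch [0.59148914 0.23450431]
cover front [[0.5527, 0.1107, 0.232], [0.6265, 0.1069, 0.232]] w 0.07389467144495793
cover centre in tool mm: x 0.22364623783907578 y -0.7104070022351991 edge angle -2.9443872734089322 tool -2.667676911479788
```

```bash
python3 - <<'E'
from h import *
from plant import ctrl
o=ctrl.get_obs();print(o['force'])
plan(o,[.5925,.2347,.145],87.6)
E
```

```text
[ 0.75834304  0.75029319 -1.37569258]
offset [181.6  -3.5 102. ] roll -0.005
```

Call:
{"op": "jog_arm", "data": {
  "motion": [
    {"offset":[30,0,0],"roll":0,"hand":10},
    {"offset":[60,-1,10],"roll":0,"hand":10},
    {"offset":[90,-2,25],"roll":-0.005,"hand":10},
    {"offset":[120,-3,40],"roll":-0.005,"hand":10},
    {"offset":[150,-3.5,55],"roll":-0.005,"hand":10},
    {"offset":[172,-3.5,65],"roll":-0.005,"hand":10},
    {"offset":[181.6,-3.5,75],"roll":-0.005,"hand":10},
    {"offset":[181.6,-3.5,90],"roll":-0.005,"hand":10},
    {"offset":[181.6,-3.5,100],"roll":-0.005,"hand":10},
    {"offset":[181.6,-3.5,102],"roll":-0.005,"hand":10},
    {"offset":[181.6,-3.5,102],"roll":-0.005,"hand":10},
    {"offset":[181.6,-3.5,102],"roll":-0.005,"hand":10}
  ]
}}

```text
clock: 18.13
tool_pos: [0.5931, 0.234, 0.146]
orientation: [180.0, 0.0, 87.6]
force: [0.2, -0.3, -0.4]
opening: 0.0183
```

```bash
python3 - <<'E'
from h import *
from plant import ctrl
o=ctrl.get_obs();print(o['tool_pos'],o['orientation'],o['force'],o['moment'])
plan(o,[.5925,.2347,.13],87.6)
E
```

```text
[0.59305315 0.23395623 0.14604357] [1.79974686e+02 1.60368321e-03 8.76490829e+01] [ 0.2004173  -0.28093637 -0.35147462] [-0.12614835 -0.01571999 -0.03210913]
offset [ 0.7 -0.6 16. ] roll 0.001
```

Call:
{"op": "jog_arm", "data": {
  "motion": [
    {"offset":[0.7,-0.6,4],"roll":0,"hand":10},
    {"offset":[0.7,-0.6,8],"roll":0,"hand":10},
    {"offset":[0.7,-0.6,11],"roll":0,"hand":10},
    {"offset":[0.7,-0.6,14],"roll":0,"hand":10},
    {"offset":[0.7,-0.6,16],"roll":0,"hand":10},
    {"offset":[0.7,-0.6,16],"roll":0,"hand":10}
  ]
}}

```text
clock: 18.63
tool_pos: [0.5919, 0.2348, 0.129]
orientation: [-180.0, 0.0, 87.7]
force: [0.2, 0.1, -1.8]
opening: 0.0177
```

Call:
{"op": "jog_arm", "data": {
  "motion": [
    {"offset":[0.2,0.3,1.5],"roll":0,"hand":10},
    {"offset":[0.2,0.3,3],"roll":0,"hand":10},
    {"offset":[0.2,0.3,4.5],"roll":0,"hand":10},
    {"offset":[0.2,0.3,6],"roll":0,"hand":10},
    {"offset":[0.2,0.3,6],"roll":0,"hand":10}
  ]
}}

```text
clock: 19.05
tool_pos: [0.5928, 0.2354, 0.1237]
orientation: [180.0, -0.0, 87.7]
force: [0.3, 0.7, -1.2]
opening: 0.0173
```

Call:
{"op": "jog_arm", "data": {
  "motion": [
    {"offset":[0,0,1],"roll":0,"hand":10},
    {"offset":[0,0,2],"roll":0,"hand":10},
    {"offset":[0,0,3],"roll":0,"hand":10},
    {"offset":[0,0,3],"roll":0,"hand":10}
  ]
}}

```text
clock: 19.38
tool_pos: [0.593, 0.2354, 0.1211]
orientation: [179.9, -0.0, 87.7]
force: [0.6, -0.1, 4.4]
opening: 0.0176
```

Call:
{"op": "jog_arm", "data": {
  "motion": [
    {"offset":[0,0,1],"roll":0,"hand":10},
    {"offset":[0,0,2],"roll":0,"hand":10},
    {"offset":[0,0,2],"roll":0,"hand":10}
  ]
}}

```text
clock: 19.63
tool_pos: [0.5932, 0.2355, 0.1194]
orientation: [179.9, -0.0, 87.7]
force: [-0.2, 0.3, 5.3]
opening: 0.0178
```

Call:
{"op": "jog_arm", "data": {
  "motion": [
    {"offset":[0,0,1],"roll":0,"hand":10},
    {"offset":[0,0,2],"roll":0,"hand":10},
    {"offset":[0,0,2],"roll":0,"hand":10}
  ]
}}

```text
clock: 19.88
tool_pos: [0.5926, 0.2353, 0.1164]
orientation: [180.0, -0.0, 87.7]
force: [1.3, 1.3, 2.3]
opening: 0.0177
```

Call:
{"op": "jog_arm", "data": {
  "motion": [
    {"offset":[0,0,1],"roll":0,"hand":10},
    {"offset":[0,0,2],"roll":0,"hand":10},
    {"offset":[0,0,3],"roll":0,"hand":10},
    {"offset":[0,0,3],"roll":0,"hand":10}
  ]
}}

```text
clock: 20.22
tool_pos: [0.5923, 0.2352, 0.1131]
orientation: [-180.0, 0.0, 87.7]
force: [0.5, 0.7, 0.1]
opening: 0.0178
```

Call:
{"op": "jog_arm", "data": {
  "motion": [
    {"offset":[0,0,1],"roll":0,"hand":10},
    {"offset":[0,0,2],"roll":0,"hand":10},
    {"offset":[0,0,2],"roll":0,"hand":10}
  ]
}}

```text
clock: 20.47
tool_pos: [0.5915, 0.2348, 0.1104]
orientation: [-179.9, 0.0, 87.6]
force: [-0.2, 0.1, -4.4]
opening: 0.0182
```

Call:
{"op": "jog_arm", "data": {
  "motion": [
    {"offset":[0,0,0.7],"roll":0,"hand":10},
    {"offset":[0,0,1.4],"roll":0,"hand":10},
    {"offset":[0,0,1.4],"roll":0,"hand":10},
    {"offset":[0,0,1.4],"roll":0,"hand":10}
  ]
}}

```text
clock: 20.8
tool_pos: [0.5923, 0.2351, 0.11]
orientation: [-180.0, 0.0, 87.7]
force: [0.8, 0.0, -2.3]
opening: 0.0179
```

Call:
{"op": "jog_arm", "data": {
  "motion": [
    {"offset":[0,0,0.5],"roll":0,"hand":10},
    {"offset":[0,0,1],"roll":0,"hand":10},
    {"offset":[0,0,1],"roll":0,"hand":10}
  ]
}}

```text
clock: 21.05
tool_pos: [0.5924, 0.2352, 0.1091]
orientation: [-180.0, 0.0, 87.7]
force: [0.5, -0.1, -1.7]
opening: 0.0179
```

Call:
{"op": "jog_arm", "data": {
  "motion": [
    {"offset":[0,0,0.5],"roll":0,"hand":10},
    {"offset":[0,0,1],"roll":0,"hand":10},
    {"offset":[0,0,1],"roll":0,"hand":10}
  ]
}}

```text
clock: 21.3
tool_pos: [0.5925, 0.2352, 0.1091]
orientation: [180.0, -0.0, 87.7]
force: [-2.5, -1.4, 5.7]
opening: 0.0178
```

Call:
{"op": "jog_arm", "data": {
  "motion": [
    {"offset":[0,0,0.5],"roll":0,"hand":10},
    {"offset":[0,0,1],"roll":0,"hand":10},
    {"offset":[0,0,1],"roll":0,"hand":10}
  ]
}}

```text
clock: 21.55
tool_pos: [0.5925, 0.2352, 0.1091]
orientation: [179.9, -0.0, 87.7]
force: [-6.0, -0.8, 11.5]
opening: 0.0174
```

```bash
python3 - <<'E'
from h import *
from plant import ctrl,cams
import cv2
F=[]
for n in ("side","wrist","top","side","wrist","top"):
    o=ctrl.get_obs();s=cams.snapshot(n);F.append(np.r_[o['force'],o['moment']])
    if n=="side": a=cv2.resize(s["img"][200:310,210:310,::-1],(500,550),interpolation=cv2.INTER_CUBIC)
    if n=="wrist": b=s["img"][:,:,::-1]; np.savez("w6.npz",K=s["K"],T=wristT(o,s))
print(np.mean(F,0).round(2),np.std(F,0).round(2),o['clock'],o['tool_pos'])
b=b[60:360,130:430]
W=np.zeros((550,800,3),np.uint8);W[:,:500]=a;W[:300,500:]=b
cv2.imwrite("pics/f1.png",W)
E
```

```text
[-5.91 -1.   11.8  -0.51  2.29 -0.03] [0.54 0.33 0.49 0.03 0.02 0.03] 21.8 [0.59251501 0.23520544 0.10904838]
```

View pics/f1.png

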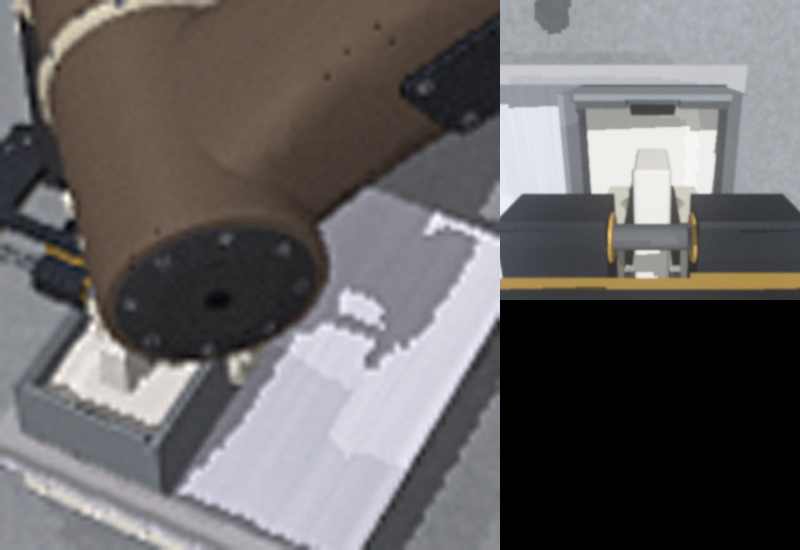

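The composite shows the cover level inside the tray below the catch, and the tray against the fences. I'll ease the press slightly to about 10 N.

Call:
{"op": "jog_arm", "data": {
  "motion": [
    {"offset":[0,0,-0.2],"roll":0,"hand":10},
    {"offset":[0,0,-0.2],"roll":0,"hand":10},
    {"offset":[0,0,-0.2],"roll":0,"hand":10},
    {"offset":[0,0,-0.2],"roll":0,"hand":10}
  ]
}}

```text
clock: 22.18
tool_pos: [0.5925, 0.2352, 0.109]
orientation: [180.0, -0.0, 87.7]
force: [-4.9, -0.8, 11.8]
opening: 0.0179
```

```bash
python3 - <<'E'
from plant import ctrl,cams,order
import numpy as np
F=[]
for i in range(4):
    F.append(ctrl.get_obs()['force']);cams.snapshot("top")
m=np.mean(F,0);print(m,ctrl.get_obs()['tool_pos'])
if 9<m[2]<12: print(order.close_job())
E
```

```text
[-5.35167399 -1.21008276 10.82736277] [0.59247193 0.23520233 0.10903011]
the job is handed in; nothing more can be done
None
```

The tray is flush in the fenced corner, and the cover is pressed fully home under the catches. I handed the job in at about 22 s, still gripping and pressing the cover down.

- **Tray:** I pushed it against the +y fence, then the +x fence, then +y again. Each push ended with the tool stopped while the force rose to 35–40 N. The last pictures, some partly blocked by the arm, show it against the fences.
- **Cover:** I gripped it by the handle (18 mm opening) and pressed it in. It rode onto the catches at about 5 N by the stepwise readings, then the force dropped. It stopped on the ledges 86.1 mm above its height on the bench; 86 mm was expected. Tool tilt was 0.1° or less, and it did not sink further under load.
- **Final press:** the average downward force was 10.8 N, with about 5 N sideways towards the +x fence.
- **Not confirmed:**
  - I never saw the stated 7–13 N peak, only readings between steps, so the snap is inferred from the force drop and the seated height.
  - Only one catch was visible in the last wrist picture.
  - The camera and touch estimates of the tray's position differed by about 1–2 mm, within the lead-in.

The arm did not touch the bottle, beaker, jar or coloured look-alikes.

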